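Fish the mould plug out of the deep well

ROBOT

A 6-joint arm with a two-finger parallel gripper is mounted at the origin on the work surface. World frame = base frame: x ahead of the robot, y to its left, z up, the work surface at z = 0. Lengths are in m, angles in rad, forces in N, time in s.
With the tool pointing down it reaches from about 0.275 to 0.85 m from the base axis. Payload 5.2 kg.
Tool frame: the origin (TCP) lies at the very end of the fingers, on their centre line; the grasp point (between the pads) lies 19 mm behind it; z points along the fingers, y is the line along which they close (so a half turn about z gives the same grasp; the last joint's range is limited). The gripper opens to 85 mm and grips with 20 to 120 N. Pads are 22 mm wide; open, the fingers measure 114 mm over their backs; the gripper's body (76 mm by 85 mm) begins 54 mm behind the grasp point. The pads swing forward as they close: fully open they stand 13 mm farther back than shut.
Start: joints at [-1.359, 0.259, 1.535, -0, 1.348, -0.203], TCP at [0.222, -0.503, 0.231] pointing down, gripper open.
Joint ranges: [-3.14, 3.14], [-0.91, 2.08], [0.19, 2.58], [-1.22, 4.36], [0.22, 2.71], [-3.12, 3.12]. Speed limits (rad/s): [2.57, 2.57, 3.14, 3.14, 3.14, 3.14].

INTERFACE

Orientations are given as a unit quaternion [w, x, y, z].
In Python, from bench import r gives the robot as it stands. The module is installed in compiled form; this text tells all that it offers.
- The arm moves only by the tool drive_tool, never from a script. Its argument "steps" is one flat list of numbers, 7 for each row, row after row: the shift along the world's x, y, z in m, then the turn, a rotation vector about the world's x, y, z in rad, then the finger opening in m, from 0 to 0.0854. A call has 1 to 12 rows; each row is the pose to reach, as a shift and turn from the pose commanded when the call began; what a row does not reach only later rows make up. A row lasts 1/10 s, in which the tool goes at most 50 mm and 8.59 degrees, less where a joint would pass 70% of its speed; a pose out of reach is approached as far as the arm can. A call with a gripper value outside its range is refused whole. The fingers move at their own pace and stop on an object; "squeeze" is the grip in N (left out, the last holds). Time passes only in rows, so rows that repeat a pose let the fingers close. It gives the time, the measured TCP pose, the force, the opening and the grip force at its end, in the units of the state.
- r.observe(): the state, without advancing time (a new reading comes with each control period).
- r.snapshot(name): name is "side" or "top"; returns (picture, depth): 480x640x3 uint8, blue, green, red; 480x640 float32, m along the optical axis (not along the pixel's ray), 0 where there is no reading.
- r.get_calibration(name): a dict with "intrinsics" (3x3 intrinsics, pixels), "R" (3x3) and "t" (3): a world point X has camera coordinates R X + t. Camera axes: x right, y down, z forward; pixel columns grow to the right and rows downward; lengths in m; the calibration is good to about 2 mm. A picture is of the moment at which its call begins. get_calibration takes no time and is no camera call.
- r.close_job(): hands the job in; it is judged then, once.
The state is a dict: "time_s": time; "qpos": joint angles; "joint_vel": joint speeds; "joint_efforts": joint torques, N m; "position": TCP position; "ee_rot": TCP orientation; "ft_force": force on the tool from outside, world axes, zero at the start; "ft_torque": the same for the moment, N m; "gripper_width": finger opening in m; "grip_force": force on a finger pad.
Only numpy, scipy, OpenCV 4.12 (cv2) and the standard library are available. Lean on these libraries where they do the work, as an engineer would, in place of code of your own. Each camera call takes 0.05 s, during which the arm holds its last target. There are 200 camera calls.

TASK

The blue mould plug with the orange knob has dropped to the bottom of the deep clear well: take the forked picker from its rack, bring the plug out with it and stand the plug upright in the pocket of the grey casting frame, then hang the picker back on its rack. Inside the well a clear tab sticks out over the plug from one of the long sides, so feel which way is free and work gently: keep the plug upright, do not force it against anything or drop it, and never touch it with the fingers. Leave the other things on the table where they are.

Things in the scene. Friction and masses are not known exactly. Their poses are not given: they have to be found in the camera images.
- plug: Loose mould plug, 85 to 170 g: blue block 36 (x) x 44 (y) x 20 mm high, steel neck, orange bar knob; 39 mm tall. Origin: centre of its underside, z up. Starts upright on the well's floor, turned at most 0.1 rad from the well, 13 to 23 mm from the well's middle towards its +x end, up to 6 mm to either side. It slides easily; pushed to +x it stops square against the end wall.
- plug_neck (a point): Mid-height of the plug's neck, 27 mm above its underside. The neck is 8 mm thick and reaches from 20 to 34 mm above the underside; on it sits the knob, a flat orange bar 24 (x) x 40 (y) mm, 5 mm thick. The plug's centre of mass lies on this axis.
- fork_seat (a point): Top of the fork at x = 18, z = 4 mm of the picker: where the plug's neck axis is when the neck is at the end of the slot, the knob resting flat on the tines. The last 3 mm of each tine carries a lip 2.5 mm high (6.5 mm in all) that keeps the knob from sliding off.
- well: Fixed deep well of clear plastic with a white floor, open on top: inside 92 (x) x 72 (y) mm, walls 4 mm, floor 4 mm and rim 125 mm above the table. Origin: centre of its underside on the table; x along its length, pointing away from the robot within 0.25 rad. A tab inside narrows it, see well_mouth.
- well_mouth (a point): Middle of the mouth at rim height; axes as the well's. Inside, 60 to 70 mm above the table, a clear springy tab (yields 1.5 N per mm upwards, 12 mm at most) runs along ONE long side wall (+y or -y; varies, not measured), filling y from 17 mm to the wall (36 mm) on its side. The empty fork passes down the middle; the plug passes only along the other wall, 9.5 mm off the middle (4.5 mm to spare), and jams else.
- picker: Loose forked picker, 150 g, hanging upright in its rack. Origin: on the shaft's axis at the fork's underside, z up. Shaft 8 mm thick. The flat steel fork, 4 mm thick, 28 mm wide, points to +x (and reaches 6 mm behind the axis): two tines 7.5 mm wide, slot 13 mm wide, from x = 14 to the tips at 34 mm. Black collar 36 mm across at z = 135 to 140 mm, red handle above it.
- picker_grip (a point): Where to grip the picker: on its red square handle, 24 x 24 mm, z = 140 to 198 mm; this point is 170 mm above the fork's underside; axes as the picker's.
- rack: Fixed plywood rack, foot 120 x 90 x 12 mm, origin on the table below the hanging picker's shaft. Two aluminium arms along x, 14 mm apart, tops 155 mm above the table, open at their -x ends, column at x = 58 mm. The collar rests on the arms, fork pointing to the rack's +x, its underside 20 mm above the table. Arm ends (x = -22 to -19) carry stubs 4 mm high: raise the picker 8 mm, draw it out to -x.
- rack_seat (a point): Point between the rack's arms at their top, 155 mm above the table, where the middle of the collar's underside rests; axes as the rack's.
- frame: Fixed grey casting frame 86 x 94 mm, 14 mm high, origin at the centre of its underside on the table. In its middle a rectangular pocket 46 (x) x 54 (y) mm, 8 mm deep, with a white floor.
- frame_pocket (a point): Centre of the pocket's floor, 6 mm above the table; axes as the frame's. The plug stands here, its 44 mm side along the pocket's 54 mm side (y, either way round).
- cup_a: Loose white paper cup, 80 mm across, 105 mm high, a bystander; origin at the centre of its underside.
- cup_b: Another such paper cup, a bystander.
- cup_clear: Loose clear plastic cup, 76 mm across, 85 mm high, a bystander; origin at the centre of its underside.
- tape: Loose roll of paper tape lying flat, 90 mm across, 24 mm high, a bystander; origin at the centre of its underside.
- phone: Loose black phone lying flat, 148 x 72 x 9 mm, a bystander; origin at the centre of its underside.
- marker: Loose black and green marker pen, 125 mm long, 13 mm thick, a bystander; origin on its underside.
- pot_lid: Loose white pot lid lying flat, 72 mm across, 8 mm high, a bystander; origin at the centre of its underside.
There are look-alikes about, which are no part of the job. What is shaped like the well but green is not meant.

How it is judged:
On the way, in this order (a step that is already met when the one before it is completed fails the run):
1. the plug has been brought up out of the well, upright on the picker (z of plug in the frame of well above 0.125 m and contact force between picker and plug above 0.2 N and angle between plug's own z axis and vertical below 0.35 rad), for 0.2 s.
2. the plug stands upright in the frame's pocket, and the picker no longer touches it (distance between plug and frame_pocket below 0.009 m and angle between plug's own z axis and vertical below 0.08 rad and contact force between picker and plug below 0.05 N), for 0.2 s.
At the end, for the whole second after the job is handed in: Plug upright (0.08 rad), at rest on the pocket floor, its underside centre within 9 mm of the floor centre and at most 3 mm above it; picker released, upright (0.1 rad), at rest, hanging by its collar: handle middle 31 to 39 mm above the arms' top, -15 to +30 mm from the seat along the arms (distance between plug and frame_pocket below 0.009 m and z of plug in the frame of frame_pocket below 0.003 m and angle between plug's own z axis and vertical below 0.08 rad and linear speed of plug below 0.02 m/s and x of picker_grip in the frame of rack_seat between -0.015 and 0.03 m and z of picker_grip in the frame of rack_seat between 0.031 and 0.039 m and angle between picker's own z axis and vertical below 0.1 rad and linear speed of picker below 0.03 m/s); the robot touches nothing.
It fails at once if the picker pulls or presses on the plug with more than 20 N (contact force between picker and plug above 20 N).
It fails at once if the picker is pressed against the well with more than 20 N (contact force between picker and well above 20 N).
It fails at once if the plug is tilted by more than 0.35 rad, or falls freely (off the picker and faster than 0.45 m/s) (angle between plug's own z axis and vertical above 0.35 rad or (contact force between picker and plug below 0.02 N and linear speed of plug above 0.45 m/s)).
It fails at once if the fingers touch the plug (contact force between plug and the fingers above 0.2 N).
It fails at once if another thing on the table is moved by more than 30 mm (distance of any of cup_a, cup_b, cup_clear, tape, phone, marker, pot_lid from where it was at the start of the episode above 0.03 m).
It also fails if it takes over 72 s, if anything falls off the work surface, if the arm or the gripper's body presses on something with over 40 N, if the wrist force passes 120 N, or if a joint passes its speed limit or range.

## Working session

There is one attempt and no reset: what is moved stays moved. The work goes in short steps, Python scripts to look and compute and a tool call to move; the robot and the scene stay as the last step left them, time stands still between calls to the robot, and variables do not carry over. Pictures are saved under pics/ and viewed, at most 10 in all, crops included, and the job is handed in when it is done.

Besides the shell and the picture viewer there is one more tool, called after "Call:" by a JSON object that holds its "op" and its "data". drive_tool: Moves the arm, as the interface text tells. Its arguments: {"type":"object","properties":{"steps":{"type":"array"},"squeeze":{"type":"number"}},"required":["steps"]}

```bash
mkdir -p pics
python3 - <<'E'
from bench import r
import cv2,numpy as np
for n in("side","top"):
    im,d=r.snapshot(n); cv2.imwrite(f"pics/{n}0.png",im); np.savez(f"{n}0.npz",im=im,d=d)
    c=r.get_calibration(n); print(n,c)
print(r.observe())
E
```

```text
side {'intrinsics': array([[447.84160918,   0.        , 319.20498054],
       [  0.        , 447.84160918, 249.08544581],
       [  0.        ,   0.        ,   1.        ]]), 'R': array([[-0.95780292, -0.28732827, -0.00748545],
       [-0.1577632 ,  0.54731309, -0.82192406],
       [ 0.2402589 , -0.78606034, -0.5695479 ]]), 't': array([0.48047595, 0.1826213 , 0.93772459])}
top {'intrinsics': array([[600.78615424,   0.        , 300.22528255],
       [  0.        , 600.78615424, 233.61396929],
       [  0.        ,   0.        ,   1.        ]]), 'R': array([[-1.77740578e-03, -9.99942403e-01,  1.05844836e-02],
       [-9.82734388e-01, -2.11654953e-04, -1.85021831e-01],
       [ 1.85013415e-01, -1.07305949e-02, -9.82677409e-01]]), 't': array([-0.02156753,  0.50520258,  1.29778124])}
{'time_s': 0.1, 'qpos': array([-1.35878172e+00,  2.59309730e-01,  1.53595291e+00, -5.07087925e-07,
        1.34802287e+00, -2.02783910e-01]), 'joint_vel': array([-1.02320907e-03, -1.69238222e-03, -2.55887854e-03, -8.56277805e-05,
       -3.85123814e-04, -6.73228342e-04]), 'joint_efforts': array([ 2.64956434e-03, -4.46964240e+01, -2.91249776e+01, -3.26890349e-04,
        6.19454164e-03,  2.29285774e-05]), 'position': array([ 0.22158139, -0.50287609,  0.23054484]), 'ee_rot': array([-8.46414007e-04,  9.78569395e-01,  2.05915574e-01, -4.15375759e-06]), 'ft_force': array([0.19077408, 0.42228748, 0.19451114]), 'ft_torque': array([ 0.00564934,  0.03281301, -0.04566008]), 'grip_force': 0.0, 'gripper_width': 0.08543843869187101}
```

View pics/top0.png

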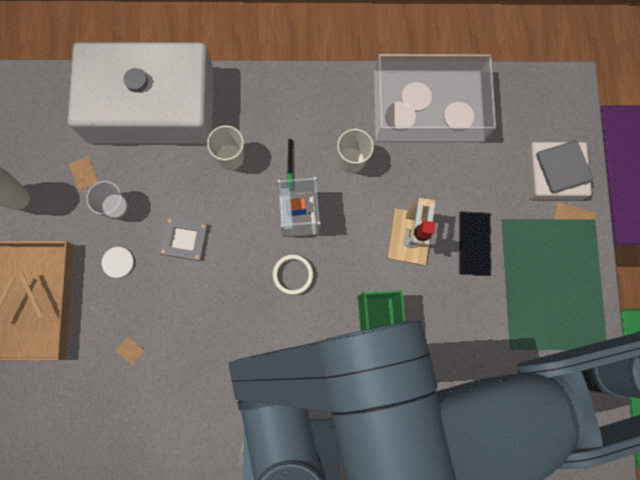

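View pics/side0.png

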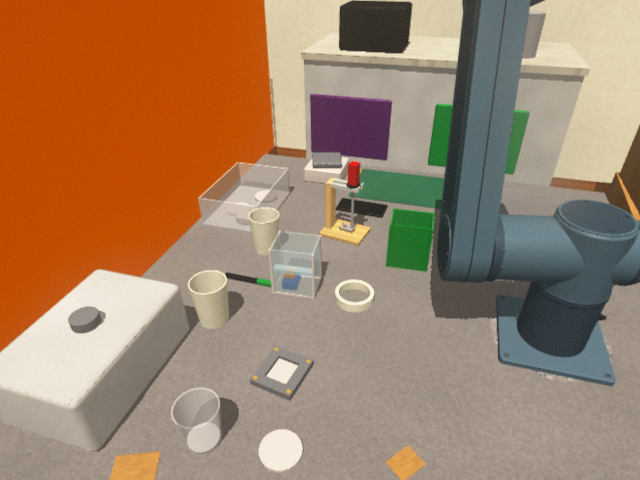

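Top view: the clear well is at (299,208) with the plug at (297,208), the picker and rack at (425,230)/(412,236), and the frame at (185,240). Possible mix-ups are the green well (382,312), the clear bin (435,97) and the white lid (117,262). I choose the clear well with the white floor and check it in a close crop.

Run:
```python
import numpy as np,cv2
t=np.load("top0.npz")["im"];s=np.load("side0.npz")["im"]
f=lambda im,x,y,w,h,W,H:cv2.resize(im[y:y+h,x:x+w],(W,H),interpolation=cv2.INTER_CUBIC)
a=f(t,268,168,64,75,400,469) #6.25
b=f(t,380,190,64,75,400,469)
cv2.imwrite("pics/c1.png",np.hstack([a,b]))
a=f(t,155,212,57,56,399,392) #7
b=f(s,262,225,66,80,330,400)[:392] #5
cv2.imwrite("pics/c2.png",np.hstack([a,b]))
```

```text
(no output)
```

View pics/c1.png

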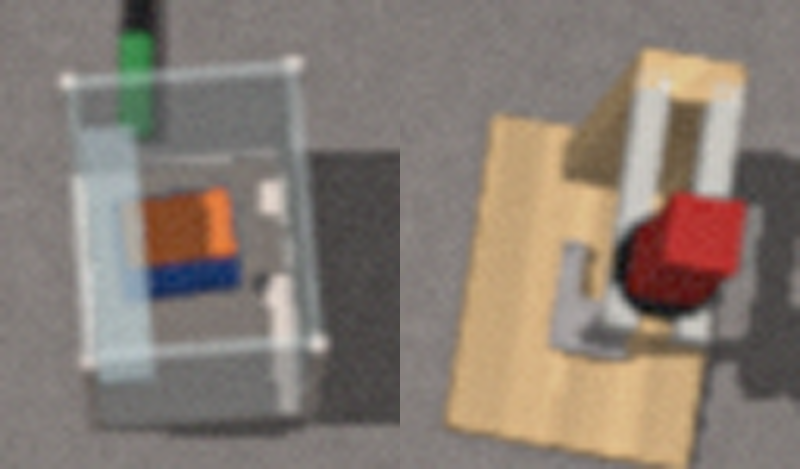

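View pics/c2.png

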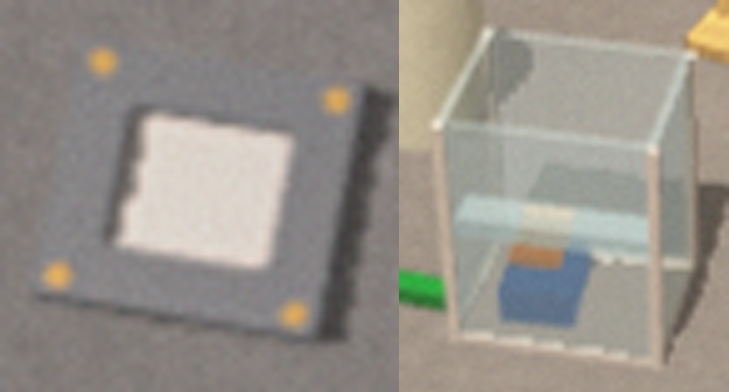

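The crops confirm the choice: the clear well has rim corners at c1 (67,82), (293,65), (87,360) and (320,343), and the bluish tab strip is on the left, i.e. the +y side. The handle's top face is at about (705,238), and the frame's gold dots are at c2 (103,62), (337,100), (57,275) and (294,315).

```bash
cat > h.py <<'E'
from bench import r
import numpy as np,cv2
C={n:r.get_calibration(n) for n in("side","top")}
def ray(n,uv,z):
    c=C[n];o=-c["R"].T@c["t"]
    d=c["R"].T@np.linalg.inv(c["intrinsics"])@[*uv,1]
    return o+d*(z-o[2])/d[2]
def proj(n,X):
    c=C[n];p=c["intrinsics"]@(c["R"]@np.array(X)+c["t"]);return p[:2]/p[2]
def box(n,off,s,pts,z):
    return np.array([ray(n,(off[0]+(p[0]+.5)/s-.5,off[1]+(p[1]+.5)/s-.5),z) for p in pts])
def rep(name,P): # order: far-left, far-right, near-left, near-right
    x=(P[0]+P[1]-P[2]-P[3])/2;y=(P[0]+P[2]-P[1]-P[3])/2
    print(name,P.mean(0).round(4),"lx",np.hypot(*x[:2]).round(4),"ly",np.hypot(*y[:2]).round(4),"yaw",np.arctan2(x[1],x[0]).round(3),np.arctan2(-y[0],y[1]).round(3))
E
python3 - <<'E'
from h import *
rep("well",box("top",(268,168),6.25,[(67,82),(293,65),(87,360),(320,343)],.125))
rep("frame",box("top",(155,212),7,[(103,62),(337,100),(57,275),(294,315)],.014))
rep("pock",box("top",(155,212),7,[(150,112),(293,135),(117,243),(268,270)],.006))
rep("handle",box("top",(380,190),6.25,[(272,195),(348,205),(262,272),(340,280)],.218))
rep("rackfoot?",box("top",(380,190),6.25,[(95,117),(345,150),(48,425),(290,467)],.012))
rep("arms",box("top",(380,190),6.25,[(235,83),(345,90),(208,333),(310,340)],.155))
k=box("top",(268,168),6.25,[(127,198),(222,188),(145,265),(237,257)],.042);rep("knob",k);print(k)
k=box("top",(268,168),6.25,[(150,298),(240,287)],.024);print(k)
w=box("top",(268,168),6.25,[(193,212)],.125)
d=np.load("top0.npz")["d"]
for u,v in((426,227),(299,177),(185,220)):print(d[v-1:v+2,u-1:u+2])
E
```

```text
well [ 0.5603 -0.0171  0.125 ] lx 0.0976 ly 0.0784 yaw 0.081 0.077
frame [0.5004 0.2462 0.014 ] lx 0.0721 ly 0.0783 yaw -0.168 -0.166
pock [0.501  0.2446 0.006 ] lx 0.0451 ly 0.0492 yaw -0.178 -0.17
handle [ 0.485  -0.2712  0.218 ] lx 0.0246 ly 0.0242 yaw -0.156 -0.119
rackfoot? [ 0.5069 -0.2767  0.012 ] lx 0.1193 ly 0.0914 yaw -0.194 -0.154
arms [ 0.5067 -0.2758  0.155 ] lx 0.0855 ly 0.0351 yaw -0.16 -0.067
knob [ 0.5748 -0.0144  0.042 ] lx 0.026 ly 0.0341 yaw 0.231 0.099
[[ 0.58558166  0.00583549  0.042     ]
 [ 0.58935269 -0.02870767  0.042     ]
 [ 0.56062092 -0.00073442  0.042     ]
 [ 0.56361554 -0.0340772   0.042     ]]
[[ 0.55234861 -0.00248884  0.024     ]
 [ 0.55649697 -0.03549961  0.024     ]]
[[1.1758139 1.174761  1.1790007]
 [1.1777093 1.1778815 1.1757294]
 [1.1766881 1.1779318 1.1771297]]
[[1.4154556 1.4220588 1.4247936]
 [1.4139596 1.4170305 1.4190524]
 [1.4187346 1.4158193 1.4181381]]
[[1.4004115 1.3992898 1.4022478]
 [1.3849643 1.3832657 1.3847479]
 [1.3811868 1.3822118 1.3776025]]
```

Call:
{"op": "drive_tool", "data": {"steps": [0.02,0.02,0.05,0,0,-0.05,0.0854,0.05,0.045,0.075,0,0,-0.12,0.0854,0.085,0.075,0.075,0,0,-0.2,0.0854,0.12,0.105,0.075,0,0,-0.28,0.0854,0.155,0.136,0.075,0,0,-0.36,0.0854,0.19,0.167,0.075,0,0,-0.44,0.0854,0.225,0.198,0.075,0,0,-0.52,0.0854,0.25,0.22,0.075,0,0,-0.57,0.0854,0.2635,0.2315,0.075,0,0,-0.58,0.0854,0.2635,0.2315,0.075,0,0,-0.58,0.0854,0.2635,0.2315,0.075,0,0,-0.58,0.0854], "squeeze": 60}}

```text
time_s: 1.2
position: [0.4849, -0.2717, 0.3058]
ee_rot: [-0.0, 0.997, -0.082, -0.001]
ft_force: [-0.4, -0.1, 0.1]
gripper_width: 0.0858
grip_force: 0.0
```

Call:
{"op": "drive_tool", "data": {"steps": [0,0,-0.03,0,0,0,0.0854,0,0,-0.06,0,0,0,0.0854,0,0,-0.09,0,0,0,0.0854,0,0,-0.115,0,0,0,0.0854,0,0,-0.13,0,0,0,0.0854,0,0,-0.134,0,0,0,0.0854,0,0,-0.134,0,0,0,0.0854,0,0,-0.134,0,0,0,0.05,0,0,-0.134,0,0,0,0.03,0,0,-0.134,0,0,0,0.018,0,0,-0.134,0,0,0,0.018,0,0,-0.134,0,0,0,0.018], "squeeze": 60}}

```text
time_s: 2.4
position: [0.4855, -0.2718, 0.173]
ee_rot: [0.0, 0.997, -0.082, 0.0]
ft_force: [-1.2, 0.9, 3.3]
gripper_width: 0.0231
grip_force: 59.1
```

Run:
```python
from h import *
im,d=r.snapshot("side"); u,v=proj("side",(.485,-.2715,.12)).astype(int)
cv2.imwrite("pics/s1.png",cv2.resize(im[v-70:v+60,u-70:u+70],None,fx=4,fy=4,interpolation=cv2.INTER_CUBIC));print(u,v)
o=r.observe();print(o["position"],o["ft_force"],o["gripper_width"],o["grip_force"])
```

```text
353 196
[ 0.48550668 -0.27181719  0.17296913] [0.20297798 0.69842171 4.34112246] 0.023541518608523843 59.06987428665161
```

View pics/s1.png

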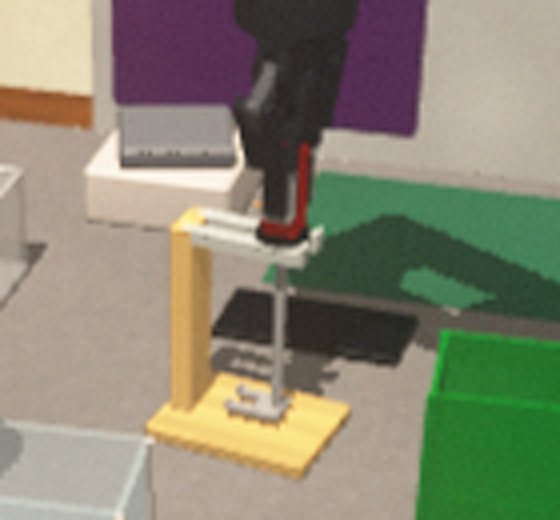

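The picker is gripped: the fingers are on the red handle at (285,190) and the collar still sits on the arms. Next: lift 12 mm and draw it out.

Call:
{"op": "drive_tool", "data": {"steps": [0,0,0.006,0,0,0,0.018,0,0,0.012,0,0,0,0.018,0,0,0.012,0,0,0,0.018,-0.01,0.0016,0.012,0,0,0,0.018,-0.024,0.004,0.012,0,0,0,0.018,-0.04,0.0066,0.012,0,0,0,0.018,-0.056,0.0092,0.012,0,0,0,0.018,-0.07,0.0116,0.012,0,0,0,0.018,-0.074,0.0123,0.03,0,0,0,0.018,-0.074,0.0123,0.07,0,0,0,0.018,-0.074,0.0123,0.11,0,0,0,0.018,-0.074,0.0123,0.14,0,0,0,0.018]}}

```text
time_s: 3.65
position: [0.4107, -0.2597, 0.3147]
ee_rot: [0.001, 0.997, -0.083, 0.001]
ft_force: [1.3, -0.1, -2.1]
gripper_width: 0.0236
grip_force: 59.0
```

Call:
{"op": "drive_tool", "data": {"steps": [0.008,0.016,0,0,0,0.02,0.018,0.02,0.042,0,0,0,0.05,0.018,0.035,0.074,0,0,0,0.08,0.018,0.05,0.106,0,0,0,0.11,0.018,0.065,0.138,0,0,0,0.14,0.018,0.08,0.17,0,0,0,0.17,0.018,0.095,0.202,0,0,0,0.205,0.018,0.107,0.226,0,0,0,0.232,0.018,0.1137,0.2398,0,0,0,0.245,0.018,0.1137,0.2398,0,0,0,0.245,0.018,0.1137,0.2398,0,0,0,0.245,0.018,0.1137,0.2398,0,0,0,0.245,0.018]}}

```text
time_s: 4.85
position: [0.5244, -0.0209, 0.3122]
ee_rot: [0.0, 0.999, 0.039, -0.0]
ft_force: [-0.9, -0.3, -1.2]
gripper_width: 0.0233
grip_force: 59.1
```

Run:
```python
from h import *
im,d=r.snapshot("side"); u,v=proj("side",(.5244,-.02,.12)).astype(int)
x0,y0=u-55,v-70
c=cv2.resize(im[y0:y0+150,x0:x0+120],None,fx=4,fy=4,interpolation=cv2.INTER_CUBIC)
o=r.observe();p=o["position"];print(p,x0,y0)
def pt(X,col):
    q=(proj("side",X)-[x0,y0])*4+1.5; cv2.circle(c,tuple(q.round().astype(int)),3,col,-1)
a=.079;R=np.array([[np.cos(a),-np.sin(a)],[np.sin(a),np.cos(a)]])
b=p[2]-.153
for X in((34,14),(34,-14),(-6,14),(-6,-14)): pt([*(p[:2]+R@np.array(X)/1e3),b],(0,0,255))
for X in((46,36),(46,-36),(-46,36),(-46,-36)): pt([*(np.array([.5603,-.0171])+R@np.array(X)/1e3),.125],(0,255,0))
for X in((46,17),(-46,17)): pt([*(np.array([.5603,-.0171])+R@np.array(X)/1e3),.07],(255,0,255))
cv2.imwrite("pics/s2.png",c)
```

```text
[ 0.52446887 -0.02090216  0.31231041] 256 174
```

View pics/s2.png

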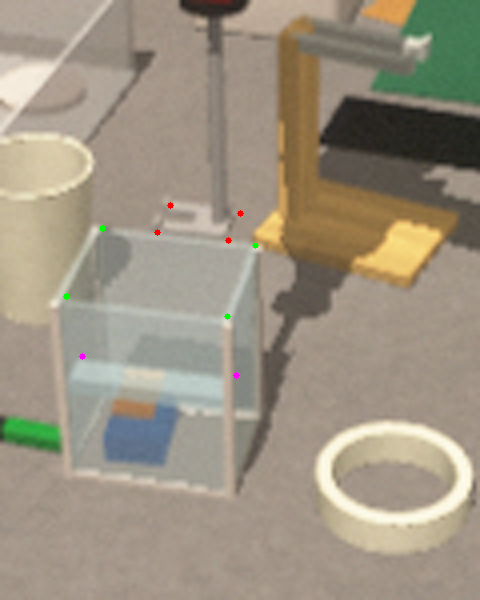

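The well overlay and the predicted fork corners agree with the picture to within 1–2 mm: fork at (195,220), rim corners at (66,296) and (228,316). The tab is on the near (+y) side. I lower the empty fork down the middle.

Call:
{"op": "drive_tool", "data": {"steps": [0,0,-0.012,0,0,0,0.018,0,0,-0.027,0,0,0,0.018,0,0,-0.042,0,0,0,0.018,0,0,-0.056,0,0,0,0.018,0,0,-0.068,0,0,0,0.018,0,0,-0.08,0,0,0,0.018,0,0,-0.092,0,0,0,0.018,0,0,-0.104,0,0,0,0.018,0,0,-0.114,0,0,0,0.018,0,0,-0.122,0,0,0,0.018,0,0,-0.128,0,0,0,0.018,0,0,-0.129,0,0,0,0.018]}}

```text
time_s: 6.1
position: [0.5245, -0.0196, 0.1825]
ee_rot: [-0.0, 0.999, 0.04, -0.001]
ft_force: [0.0, 0.3, -1.5]
gripper_width: 0.0232
grip_force: 59.1
```

Run:
```python
from h import *
im,d=r.snapshot("side"); x0,y0=262,225
cv2.imwrite("pics/s3.png",cv2.resize(im[y0:y0+80,x0:x0+70],None,fx=7,fy=7,interpolation=cv2.INTER_CUBIC))
o=r.observe();print(o["position"],o["ft_force"])
```

```text
[ 0.52474807 -0.019708    0.18292123] [-0.37896913 -0.36095319 -1.77436781]
```

View pics/s3.png

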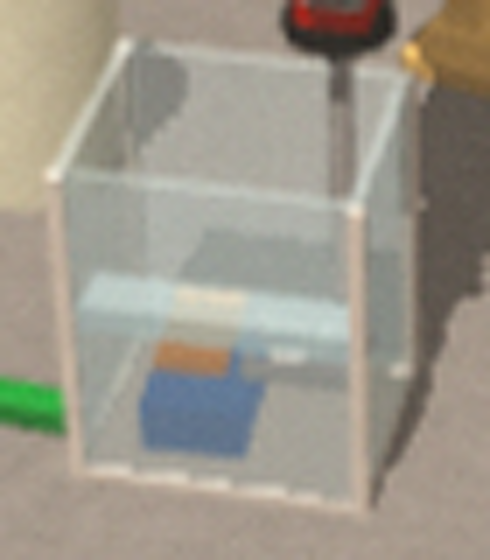

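The fork tip at about (250,365) sits just short of the orange knob, between the knob and block heights. I advance in +x.

Call:
{"op": "drive_tool", "data": {"steps": [0.003,0.0032,0,0,0,0,0.018,0.0065,0.0035,0,0,0,0,0.018,0.0105,0.0038,0,0,0,0,0.018,0.0145,0.0041,0,0,0,0,0.018,0.0185,0.0045,0,0,0,0,0.018,0.0225,0.0048,0,0,0,0,0.018,0.0265,0.0051,0,0,0,0,0.018,0.0295,0.0053,0,0,0,0,0.018,0.032,0.0055,0,0,0,0,0.018,0.0345,0.0057,0,0,0,0,0.018,0.0365,0.0059,0,0,0,0,0.018,0.038,0.006,0,0,0,0,0.018]}}

```text
time_s: 7.35
position: [0.5629, -0.0137, 0.1832]
ee_rot: [-0.0, 0.999, 0.04, -0.0]
ft_force: [-1.7, -0.4, -0.3]
gripper_width: 0.0235
grip_force: 59.2
```

Call:
{"op": "drive_tool", "data": {"steps": [0.001,0.0001,0,0,0,0,0.018,0.0025,0.0002,0,0,0,0,0.018,0.004,0.0003,0,0,0,0,0.018,0.0055,0.0004,0,0,0,0,0.018,0.0065,0.0005,0,0,0,0,0.018]}}

```text
time_s: 7.85
position: [0.5696, -0.0133, 0.1833]
ee_rot: [0.0, 0.999, 0.04, 0.0]
ft_force: [-2.8, -0.7, -0.4]
gripper_width: 0.0236
grip_force: 59.3
```

Call:
{"op": "drive_tool", "data": {"steps": [0.001,0.0001,0,0,0,0,0.018,0.0015,0.0001,0,0,0,0,0.018,0.0015,0.0001,0,0,0,0,0.018]}}

```text
time_s: 8.15
position: [0.5708, -0.0131, 0.1832]
ee_rot: [-0.0, 0.999, 0.04, -0.0]
ft_force: [-1.8, -0.7, -0.2]
gripper_width: 0.0235
grip_force: 59.2
```

Run:
```python
from h import *
im,d=r.snapshot("side"); x0,y0=262,225
cv2.imwrite("pics/s4.png",cv2.resize(im[y0:y0+80,x0:x0+70],None,fx=7,fy=7,interpolation=cv2.INTER_CUBIC))
o=r.observe();print(o["position"],o["ft_force"],o["ft_torque"])
```

```text
[ 0.57080476 -0.01306381  0.1832084 ] [-2.05826663  0.04789803 -0.75775592] [0.04625448 0.68388813 0.0541185 ]
```

View pics/s4.png

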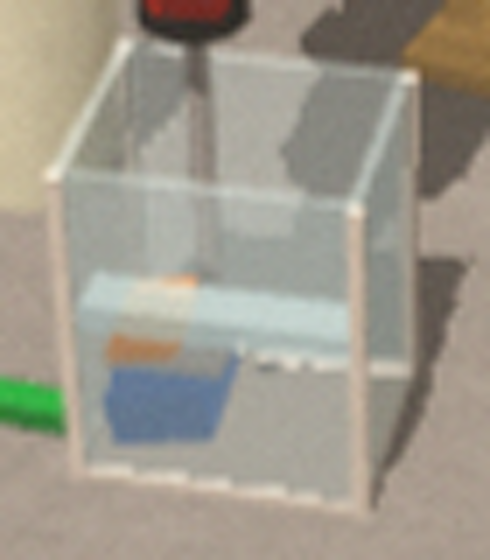

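The plug has moved left to the +x end, with the knob at (150,345) and the fork beneath it. I nudge on to confirm wall contact.

Call:
{"op": "drive_tool", "data": {"steps": [0.0008,0.0001,0,0,0,0,0.018,0.0015,0.0001,0,0,0,0,0.018,0.0015,0.0001,0,0,0,0,0.018]}}

```text
time_s: 8.5
position: [0.5719, -0.0129, 0.1832]
ee_rot: [-0.0, 0.999, 0.04, -0.001]
ft_force: [-4.5, 0.3, 2.0]
gripper_width: 0.0231
grip_force: 59.4
```

Call:
{"op": "drive_tool", "data": {"steps": [0,0,0.0015,0,0,0,0.018,0,0,0.003,0,0,0,0.018,0,0,0.0045,0,0,0,0.018,0,0,0.006,0,0,0,0.018,0,0,0.0075,0,0,0,0.018,-0.001,0,0.009,0,0,0,0.018,-0.003,-0.0002,0.009,0,0,0,0.018,-0.003,-0.0002,0.009,0,0,0,0.018,-0.003,-0.0002,0.009,0,0,0,0.018]}}

```text
time_s: 9.4
position: [0.5697, -0.0134, 0.1927]
ee_rot: [0.0, 0.999, 0.04, 0.001]
ft_force: [-1.0, -0.3, -2.5]
gripper_width: 0.0235
grip_force: 61.1
```

Call:
{"op": "drive_tool", "data": {"steps": [0.0001,-0.0015,0,0,0,0,0.018,0.0003,-0.004,0,0,0,0,0.018,0.0005,-0.0065,0,0,0,0,0.018,0.0007,-0.009,0,0,0,0,0.018,0.0009,-0.011,0,0,0,0,0.018,0.001,-0.0125,0,0,0,0,0.018,0.001,-0.0125,0,0,0,0,0.018]}}

```text
time_s: 10.1
position: [0.5706, -0.0261, 0.1924]
ee_rot: [0.0, 0.999, 0.04, 0.0]
ft_force: [0.6, -0.3, -3.3]
gripper_width: 0.0235
grip_force: 61.1
```

Call:
{"op": "drive_tool", "data": {"steps": [0.0001,-0.001,0,0,0,0,0.018,0.0002,-0.002,0,0,0,0,0.018,0.0003,-0.003,0,0,0,0,0.018,0.0003,-0.004,0,0,0,0,0.018,0.0003,-0.004,0,0,0,0,0.018]}}

```text
time_s: 10.6
position: [0.5707, -0.0299, 0.1923]
ee_rot: [0.0, 0.999, 0.04, 0.0]
ft_force: [-0.2, -0.3, -3.4]
gripper_width: 0.0235
grip_force: 61.1
```

Call:
{"op": "drive_tool", "data": {"steps": [0,-0.0007,0,0,0,0,0.018,0,-0.0014,0,0,0,0,0.018,0,-0.0021,0,0,0,0,0.018,0,-0.0021,0,0,0,0,0.018]}}

```text
time_s: 11.0
position: [0.5707, -0.0318, 0.1923]
ee_rot: [-0.0, 0.999, 0.04, -0.0]
ft_force: [-0.1, 0.4, -2.5]
gripper_width: 0.0231
grip_force: 61.1
```

Call:
{"op": "drive_tool", "data": {"steps": [0,-0.0007,0,0,0,0,0.018,0,-0.0014,0,0,0,0,0.018,0,-0.0014,0,0,0,0,0.018]}}

```text
time_s: 11.3
position: [0.5706, -0.0326, 0.1924]
ee_rot: [-0.001, 0.999, 0.04, 0.0]
ft_force: [-0.3, 2.5, -1.8]
gripper_width: 0.0234
grip_force: 61.2
```

Wall felt where expected (2.5 N). I back off 4.8 mm and lift.

Call:
{"op": "drive_tool", "data": {"steps": [-0.0015,0.002,0,0,0,0,0.018,-0.003,0.004,0,0,0,0,0.018,-0.003,0.0048,0,0,0,0,0.018,-0.003,0.0048,0.004,0,0,0,0.018,-0.003,0.0048,0.009,0,0,0,0.018,-0.003,0.0048,0.014,0,0,0,0.018,-0.003,0.0048,0.019,0,0,0,0.018,-0.003,0.0048,0.024,0,0,0,0.018,-0.003,0.0048,0.027,0,0,0,0.018]}}

```text
time_s: 12.2
position: [0.5679, -0.0286, 0.2201]
ee_rot: [0.0, 0.999, 0.04, 0.0]
ft_force: [0.5, -0.1, -3.0]
gripper_width: 0.0235
grip_force: 61.0
```

Call:
{"op": "drive_tool", "data": {"steps": [0,0,0.003,0,0,0,0.018,0,0,0.007,0,0,0,0.018,0,0,0.011,0,0,0,0.018,0,0,0.015,0,0,0,0.018,0,0,0.019,0,0,0,0.018,0,0,0.022,0,0,0,0.018]}}

```text
time_s: 12.8
position: [0.5678, -0.0285, 0.2418]
ee_rot: [0.0, 0.999, 0.04, 0.0]
ft_force: [0.2, 0.2, -2.8]
gripper_width: 0.0232
grip_force: 61.0
```

Call:
{"op": "drive_tool", "data": {"steps": [0,0,0.005,0,0,0,0.018,0,0,0.014,0,0,0,0.018,0,0,0.024,0,0,0,0.018,0,0,0.035,0,0,0,0.018,0,0,0.046,0,0,0,0.018,0,0,0.057,0,0,0,0.018,0,0,0.068,0,0,0,0.018,0,0,0.079,0,0,0,0.018,0,0,0.09,0,0,0,0.018,0,0,0.099,0,0,0,0.018,0,0,0.105,0,0,0,0.018,0,0,0.107,0,0,0,0.018]}}

```text
time_s: 14.0
position: [0.5679, -0.0285, 0.3491]
ee_rot: [0.0, 0.999, 0.04, 0.001]
ft_force: [-0.3, 0.5, -2.8]
gripper_width: 0.0232
grip_force: 61.1
```

Run:
```python
from h import *
im,d=r.snapshot("side"); o=r.observe();p=o["position"];print(p,o["ft_force"])
u,v=proj("side",(p[0]+.01,p[1],p[2]-.13)).astype(int);x0,y0=u-40,v-40
print(x0,y0)
a=cv2.resize(im[y0:y0+80,x0:x0+70],None,fx=5.5,fy=6,interpolation=cv2.INTER_CUBIC)
t,_=r.snapshot("top");np.save("t1.npy",t);u,v=proj("top",(p[0]+.01,p[1],p[2]-.13)).astype(int);print(u-35,v-40)
b=cv2.resize(t[v-40:v+40,u-35:u+35],None,fx=5.5,fy=6,interpolation=cv2.INTER_CUBIC)
cv2.imwrite("pics/s5.png",np.hstack([a,b]))
```

```text
[ 0.56784669 -0.02849186  0.34892917] [-0.23143692 -0.08278625 -2.80537252]
248 161
269 141
```

View pics/s5.png

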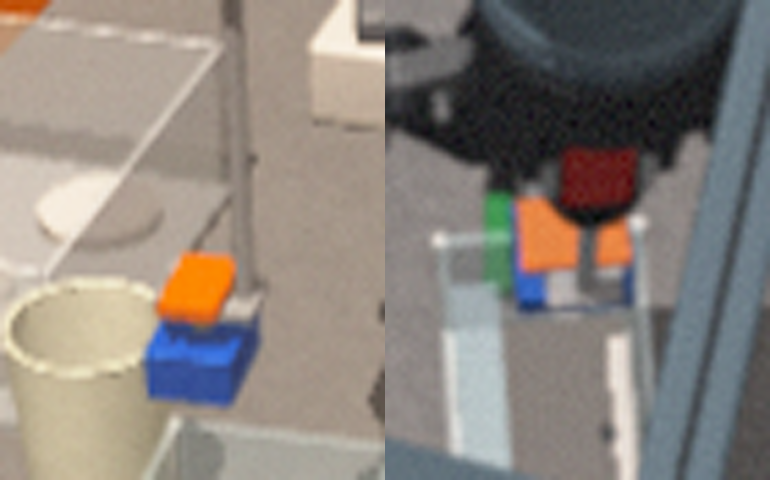

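Plug hangs upright on the fork: knob at (200,287) left, and at (575,235) in the top crop. I compute its offset from the shaft and the target.

Run:
```python
from h import *
p=np.array([.5679,-.0285]);a=.079
for uv in((517,268),(633,262),(523,270),(630,270)):
    X=ray("top",(269+(uv[0]-385)/5.5-.5,141+uv[1]/6-.5),.205)[:2]-p
    print(np.round([X[0]*np.cos(a)+X[1]*np.sin(a),-X[0]*np.sin(a)+X[1]*np.cos(a)],4))
b=-.168;R=np.array([[np.cos(b),-np.sin(b)],[np.sin(b),np.cos(b)]])
for off in((.018,0),(.018,.002)):print(np.array([.5006,.2455])-R@off)
```

```text
[0.0081 0.023 ]
[ 0.0069 -0.0193]
[0.0072 0.0209]
[ 0.0042 -0.018 ]
[0.48285342 0.2485098 ]
[0.482519   0.24653795]
```

Call:
{"op": "drive_tool", "data": {"steps": [-0.0005,0.0017,0,0,0,-0.0015,0.018,-0.002,0.0064,0,0,0,-0.0058,0.018,-0.0043,0.014,0,0,0,-0.0125,0.018,-0.0074,0.024,0,0,0,-0.0215,0.018,-0.0112,0.0362,0,0,0,-0.0325,0.018,-0.0156,0.0503,0,0,0,-0.0451,0.018,-0.0204,0.0659,0,0,0,-0.0591,0.018,-0.0256,0.0828,0,0,0,-0.0742,0.018,-0.0312,0.1006,0,0,0,-0.0902,0.018,-0.0369,0.119,0,0,0,-0.1068,0.018,-0.0427,0.1377,0,0,0,-0.1235,0.018]}}

```text
time_s: 15.2
position: [0.5242, 0.1108, 0.3484]
ee_rot: [-0.0, 1.0, -0.022, 0.0]
ft_force: [-0.4, -0.1, -3.4]
gripper_width: 0.0231
grip_force: 61.0
```

Call:
{"op": "drive_tool", "data": {"steps": [-0.0058,0.0187,0,0,0,-0.0167,0.018,-0.0115,0.0371,0,0,0,-0.0333,0.018,-0.017,0.0549,0,0,0,-0.0493,0.018,-0.0222,0.0718,0,0,0,-0.0644,0.018,-0.0271,0.0874,0,0,0,-0.0784,0.018,-0.0314,0.1015,0,0,0,-0.091,0.018,-0.0352,0.1137,0,0,0,-0.102,0.018,-0.0383,0.1237,0,0,0,-0.111,0.018,-0.0407,0.1313,0,0,0,-0.1177,0.018,-0.0421,0.136,0,0,0,-0.122,0.018,-0.0427,0.1377,0,0,0,-0.1235,0.018,-0.0427,0.1377,0,0,0,-0.1235,0.018]}}

```text
time_s: 16.4
position: [0.4823, 0.2469, 0.3483]
ee_rot: [0.0, 0.997, -0.083, -0.0]
ft_force: [-0.8, -0.2, -2.5]
gripper_width: 0.0236
grip_force: 61.1
```

Call:
{"op": "drive_tool", "data": {"steps": [0,0,-0.003,0,0,0,0.018,0,0,-0.01,0,0,0,0.018,0,0,-0.02,0,0,0,0.018,0,0,-0.033,0,0,0,0.018,0,0,-0.047,0,0,0,0.018,0,0,-0.061,0,0,0,0.018,0,0,-0.075,0,0,0,0.018,0,0,-0.089,0,0,0,0.018,0,0,-0.102,0,0,0,0.018,0,0,-0.113,0,0,0,0.018,0,0,-0.12,0,0,0,0.018,0,0,-0.123,0,0,0,0.018]}}

```text
time_s: 17.6
position: [0.4819, 0.2468, 0.2243]
ee_rot: [0.0, 0.997, -0.084, -0.001]
ft_force: [-0.8, -0.4, -2.3]
gripper_width: 0.0235
grip_force: 61.0
```

Run:
```python
from h import *
im,d=r.snapshot("side"); o=r.observe();p=o["position"];print(p,o["ft_force"])
u,v=proj("side",(.5,.245,.03)).astype(int);x0,y0=u-40,v-50
print(x0,y0)
a=cv2.resize(im[y0:y0+90,x0:x0+80],None,fx=5,fy=5,interpolation=cv2.INTER_CUBIC)
t,_=r.snapshot("top");u,v=proj("top",(.5,.245,.03)).astype(int);print(u-40,v-45)
b=cv2.resize(t[v-45:v+45,u-40:u+40],None,fx=5,fy=5,interpolation=cv2.INTER_CUBIC)
cv2.imwrite("pics/s6.png",np.hstack([a,b]))
```

```text
[0.48201301 0.24687718 0.22439792] [-0.89394694  0.79820264 -3.25804202]
242 311
142 192
```

View pics/s6.png

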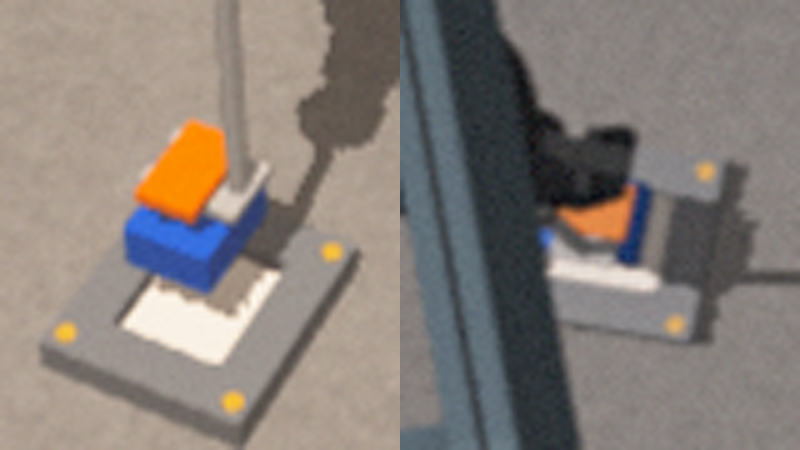

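Run:
```python
from h import *
L=lambda uv,z:ray("side",(242+(uv[0]+.5)/5-.5,311+(uv[1]+.5)/5-.5),z)[:2]
D=[L(q,.014) for q in((65,332),(233,402),(333,252))]
print("dots",np.round(D,4),"centre",((D[0]+D[2])/2).round(4))
B=[L(q,.041) for q in((125,262),(210,290))];print("block base",np.round(B,4))
B=[L(q,.061) for q in((127,235),(207,257),(268,192))];print("block top",np.round(B,4))
b=-.168;R=np.array([[np.cos(b),-np.sin(b)],[np.sin(b),np.cos(b)]])
c=np.array([.482,.2469])+R@[.018,.0015]
for q in((18,22),(-18,22),(-18,-22)):
    X=c+R@np.array(q)/1e3;print(X.round(4),[((proj("side",[*X,z])+.5-[242,311])*5-.5).round(0) for z in(.041,.061)])
print(c,proj("top",[*(c+R@[.018,-.022]),.061]))
```

```text
dots [[0.5434 0.2817]
 [0.4721 0.2937]
 [0.4588 0.2167]] centre [0.5011 0.2492]
block base [[0.5237 0.2654]
 [0.4888 0.2689]]
block top [[0.5198 0.2692]
 [0.4881 0.2706]
 [0.4773 0.235 ]]
[0.5214 0.264 ] [array([132., 261.]), array([128., 224.])]
[0.4859 0.2701] [array([216., 294.]), array([213., 257.])]
[0.4786 0.2267] [array([274., 212.]), array([272., 175.])]
[0.4999974  0.24536909] [190.73477327 228.5026708 ]
```

Run:
```python
from h import *
L=lambda uv,z:ray("top",(142+(uv[0]-400+.5)/5-.5,192+(uv[1]+.5)/5-.5),z)[:2]
b=-.168;R=np.array([[np.cos(b),-np.sin(b)],[np.sin(b),np.cos(b)]])
D=np.array([L((705,172),.014),L((675,324),.014)])
print(D.round(4),"frame", (D.mean(0)+R@[0,.0391]).round(4))
E=np.array([L((651,185),.041),L((640,262),.041)])
print(E.round(4),"plug", (E.mean(0)+R@[0,.022]).round(4))
print([(proj("top",X)-[142,192])*5+[400,0] for X in ([.5140,.2206,.041],[.4786,.2267,.041],[.4786,.2267,.061])])
```

```text
[[0.5292 0.2019]
 [0.4587 0.2135]] frame [0.5005 0.2462]
[[0.5178 0.2218]
 [0.4827 0.2256]] plug [0.5039 0.2454]
[array([651.32073   , 191.26064049]), array([635.16667297, 268.95309554]), array([627.3939781 , 261.46092192])]
```

Call:
{"op": "drive_tool", "data": {"steps": [-0.001,0.001,-0.001,0,0,0,0.018,-0.002,0.002,-0.004,0,0,0,0.018,-0.002,0.002,-0.008,0,0,0,0.018,-0.002,0.002,-0.012,0,0,0,0.018,-0.002,0.002,-0.016,0,0,0,0.018,-0.002,0.002,-0.02,0,0,0,0.018,-0.002,0.002,-0.024,0,0,0,0.018,-0.002,0.002,-0.028,0,0,0,0.018,-0.002,0.002,-0.031,0,0,0,0.018,-0.002,0.002,-0.034,0,0,0,0.018,-0.002,0.002,-0.037,0,0,0,0.018,-0.002,0.002,-0.039,0,0,0,0.018]}}

```text
time_s: 18.9
position: [0.4804, 0.249, 0.1863]
ee_rot: [-0.0, 0.997, -0.083, 0.0]
ft_force: [-0.9, 0.1, -1.0]
gripper_width: 0.0236
grip_force: 61.2
```

Run:
```python
from h import *
im,d=r.snapshot("side"); o=r.observe();p=o["position"];print(p,o["ft_force"])
x0,y0=242,311
cv2.imwrite("pics/s7.png",cv2.resize(im[y0:y0+90,x0:x0+80],None,fx=6,fy=6,interpolation=cv2.INTER_CUBIC))
```

```text
[0.48025876 0.24898205 0.18605826] [ 0.72310096  0.20804539 -1.93530605]
```

View pics/s7.png

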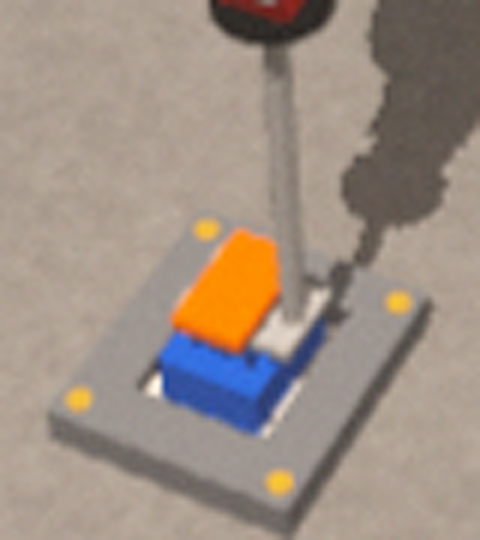

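The plug sits inside the pocket (knob at (230,290), white floor visible around the block) and its weight is off the fork. I lower 2.5 mm more so the lips clear the knob and start to withdraw.

Call:
{"op": "drive_tool", "data": {"steps": [0,0,-0.0015,0,0,0,0.018,0,0,-0.0025,0,0,0,0.018,0,0,-0.0025,0,0,0,0.018,-0.001,0.0002,-0.0025,0,0,0,0.018,-0.0025,0.0004,-0.0025,0,0,0,0.018,-0.004,0.0007,-0.0025,0,0,0,0.018,-0.004,0.0007,-0.0025,0,0,0,0.018]}}

```text
time_s: 19.65
position: [0.476, 0.2497, 0.1839]
ee_rot: [-0.0, 0.997, -0.083, 0.0]
ft_force: [-0.0, 0.1, -3.0]
gripper_width: 0.0235
grip_force: 61.3
```

Call:
{"op": "drive_tool", "data": {"steps": [-0.002,0.0003,0,0,0,0,0.018,-0.005,0.0008,0,0,0,0,0.018,-0.009,0.0015,0,0,0,0,0.018,-0.014,0.0023,0,0,0,0,0.018,-0.019,0.0032,0,0,0,0,0.018,-0.024,0.004,0,0,0,0,0.018,-0.029,0.0049,0,0,0,0,0.018,-0.034,0.0057,0,0,0,0,0.018,-0.038,0.0064,0,0,0,0,0.018,-0.04,0.0067,0,0,0,0,0.018,-0.04,0.0067,0,0,0,0,0.018]}}

```text
time_s: 20.75
position: [0.436, 0.2564, 0.1838]
ee_rot: [0.0, 0.997, -0.083, -0.0]
ft_force: [0.3, -0.4, -1.9]
gripper_width: 0.0231
grip_force: 61.3
```

Run:
```python
from h import *
im,d=r.snapshot("side"); o=r.observe();print(o["position"],o["ft_force"])
np.save("s8.npy",im)
b=-.168;R=np.array([[np.cos(b),-np.sin(b)],[np.sin(b),np.cos(b)]])
hsv=cv2.cvtColor(im,cv2.COLOR_BGR2HSV)[311:401,242:322]
m=((hsv[...,0]>5)&(hsv[...,0]<18)&(hsv[...,1]>220)&(hsv[...,2]>150)).astype(np.uint8)
n,l,s,c=cv2.connectedComponentsWithStats(m)
i=1+s[1:,4].argmax();print(s[i],c[i]+[242,311],"knob",ray("side",c[i]+[242,311],.045),"if top of knob at .045")
```

```text
[0.43630943 0.25638206 0.18389568] [-0.71179546  0.39294593 -1.35785027]
[ 29  39  21  19 206] [281.12135922 358.99029126] knob [0.49976006 0.25196981 0.045     ] if top of knob at .045
```

Call:
{"op": "drive_tool", "data": {"steps": [0,0,0.01,0,0,0,0.018,0,0,0.035,0,0,0,0.018,0,-0.005,0.07,0,0,0,0.018,0,-0.02,0.1,0,0,0,0.018,-0.002,-0.045,0.122,0,0,0,0.018,-0.004,-0.075,0.131,0,0,0,0.018,-0.006,-0.11,0.131,0,0,0,0.018,-0.008,-0.145,0.131,0,0,0,0.018,-0.01,-0.18,0.131,0,0,0,0.018,-0.012,-0.215,0.131,0,0,0,0.018,-0.014,-0.25,0.131,0,0,0,0.018,-0.016,-0.285,0.131,0,0,0,0.018]}}

```text
time_s: 22.0
position: [0.4202, -0.0302, 0.3158]
ee_rot: [0.0, 0.997, -0.084, 0.001]
ft_force: [1.5, 0.4, -1.1]
gripper_width: 0.0237
grip_force: 61.3
```

Call:
{"op": "drive_tool", "data": {"steps": [-0.002,-0.035,0,0,0,0,0.018,-0.004,-0.07,0,0,0,0,0.018,-0.006,-0.105,0,0,0,0,0.018,-0.008,-0.14,0,0,0,0,0.018,-0.009,-0.17,0,0,0,0,0.018,-0.009,-0.195,0,0,0,0,0.018,-0.009,-0.215,0,0,0,0,0.018,-0.009,-0.226,0,0,0,0,0.018,-0.009,-0.2306,0,0,0,0,0.018,-0.009,-0.2306,0,0,0,0,0.018,-0.009,-0.2306,0,0,0,0,0.018]}}

```text
time_s: 23.1
position: [0.4114, -0.2584, 0.315]
ee_rot: [-0.0, 0.997, -0.083, 0.0]
ft_force: [-0.6, 0.8, -1.8]
gripper_width: 0.0233
grip_force: 61.3
```

Call:
{"op": "drive_tool", "data": {"steps": [0,-0.0014,-0.01,0,0,0,0.018,0,-0.0014,-0.03,0,0,0,0.018,0,-0.0014,-0.055,0,0,0,0.018,0,-0.0014,-0.08,0,0,0,0.018,0,-0.0014,-0.1,0,0,0,0.018,0,-0.0014,-0.115,0,0,0,0.018,0,-0.0014,-0.124,0,0,0,0.018,0,-0.0014,-0.128,0,0,0,0.018,0,-0.0014,-0.128,0,0,0,0.018,0,-0.0014,-0.128,0,0,0,0.018]}}

```text
time_s: 24.1
position: [0.4117, -0.2609, 0.1875]
ee_rot: [0.0, 0.997, -0.083, 0.001]
ft_force: [-0.3, 0.2, -2.2]
gripper_width: 0.0234
grip_force: 61.3
```

Call:
{"op": "drive_tool", "data": {"steps": [0.006,-0.0006,0,0,0,0,0.018,0.014,-0.0018,0,0,0,0,0.018,0.022,-0.003,0,0,0,0,0.018,0.03,-0.0042,0,0,0,0,0.018,0.038,-0.0055,0,0,0,0,0.018,0.046,-0.0068,0,0,0,0,0.018,0.054,-0.008,0,0,0,0,0.018,0.062,-0.0092,0,0,0,0,0.018,0.069,-0.0104,0,0,0,0,0.018,0.0735,-0.011,0,0,0,0,0.018,0.0735,-0.011,0,0,0,0,0.018]}}

```text
time_s: 25.2
position: [0.4853, -0.2717, 0.1867]
ee_rot: [-0.0, 0.997, -0.083, 0.0]
ft_force: [-0.4, -0.2, -1.3]
gripper_width: 0.0236
grip_force: 61.3
```

Right at the seat with no side force. Lower it.

Call:
{"op": "drive_tool", "data": {"steps": [0,0,-0.003,0,0,0,0.018,0,0,-0.006,0,0,0,0.018,0,0,-0.009,0,0,0,0.018,0,0,-0.012,0,0,0,0.018,0,0,-0.0135,0,0,0,0.018,0,0,-0.0142,0,0,0,0.018,0,0,-0.0142,0,0,0,0.018]}}

```text
time_s: 25.9
position: [0.4845, -0.2715, 0.173]
ee_rot: [-0.0, 0.997, -0.083, -0.0]
ft_force: [-2.3, 0.9, 3.4]
gripper_width: 0.0234
grip_force: 61.8
```

Contact with the arms (3.4 N, weight off). Release and go up.

Call:
{"op": "drive_tool", "data": {"steps": [0,0,0,0,0,0,0.028,0,0,0,0,0,0,0.045,0,0,0,0,0,0,0.07,0,0,0,0,0,0,0.0854,0,0,0,0,0,0,0.0854,0,0,0.01,0,0,0,0.0854,0,0,0.035,0,0,0,0.0854,0,0,0.07,0,0,0,0.0854,0,0,0.11,0,0,0,0.0854,-0.02,0.0,0.15,0,0,0,0.0854,-0.06,0.0,0.17,0,0,0,0.0854,-0.1,0.0,0.17,0,0,0,0.0854]}}

```text
time_s: 27.1
position: [0.385, -0.2726, 0.347]
ee_rot: [0.003, 0.997, -0.083, 0.003]
ft_force: [-0.8, -0.7, -1.0]
gripper_width: 0.0852
grip_force: 0.0
```

Call:
{"op": "drive_tool", "data": {"steps": [-0.04,0,0,0,0,0,0.0854,-0.08,0,0,0,0,0,0.0854,-0.1,0,0,0,0,0,0.0854,-0.1,0,0,0,0,0,0.0854]}}

```text
time_s: 27.5
position: [0.283, -0.2715, 0.3438]
ee_rot: [0.001, 0.996, -0.085, 0.0]
ft_force: [0.8, -0.8, -0.0]
gripper_width: 0.0852
grip_force: 0.0
```

Run:
```python
from h import *
print(r.observe()["position"])
t,_=r.snapshot("top");s,_=r.snapshot("side")
t0=np.load("top0.npz")["im"];s0=np.load("side0.npz")["im"]
def blob(im,lo,hi,roi):
    x,y,w,h=roi;m=cv2.inRange(cv2.cvtColor(im,cv2.COLOR_BGR2HSV)[y:y+h,x:x+w],lo,hi)
    ys,xs=np.nonzero(m);return len(xs),(np.array([xs.mean()+x,ys.mean()+y]).round(1) if len(xs) else None)
for n,a in(("t0",t0),("t1",t)):print(n,"red",blob(a,(0,180,150),(4,255,255),(395,190,60,70)),blob(a,(174,180,150),(180,255,255),(395,190,60,70)),"dots/knob",)
for n,a in(("s0",s0),("s1",s)):print(n,"red",blob(a,(0,180,60),(4,255,255),(330,150,50,60)))
k=blob(t,(5,225,150),(16,255,255),(165,215,45,50));print("knob top",k, ray("top",k[1],.045) if k[1] is not None else "")
k=blob(t,(105,150,60),(125,255,255),(165,215,45,50));print("blue",k)
```

```text
[ 0.28295827 -0.27152701  0.34381983]
t0 red (105, array([427.8, 227. ])) (0, None) dots/knob
t1 red (111, array([429. , 227.6])) (0, None) dots/knob
s0 red (234, array([353.2, 173.2]))
s1 red (238, array([353.8, 172.6]))
knob top (0, None) 
blue (63, array([183.5, 243. ]))
```

Run:
```python
from h import *
t,d=r.snapshot("top")
h=cv2.cvtColor(t,cv2.COLOR_BGR2HSV)
m=cv2.inRange(h,(4,170,120),(17,255,255));m[:215]=0;m[262:]=0;m[:,:165]=0;m[:,210:]=0
ys,xs=np.nonzero(m);print(len(xs),xs.min(),xs.max(),ys.min(),ys.max());c=ray("top",(xs.mean(),ys.mean()),.045);print(c)
print(cv2.minAreaRect(np.c_[xs,ys].astype(np.float32)))
u,v=proj("top",c).astype(int);n=C["top"];dd=np.median(d[v-2:v+3,u-2:u+3]);x=n["R"].T@(np.linalg.inv(n["intrinsics"])@[u,v,1]*dd-n["t"]);print("z",x)
```

```text
129 172 189 232 242
[0.4987494  0.24587492 0.045     ]
((180.4807586669922, 236.5961456298828), (16.081523895263672, 8.43299388885498), 11.309932708740234)
z [0.50021902 0.24697387 0.04448284]
```

Knob centre is within 2 mm of the pocket centre, its top at 44.5 mm (45 mm expected), and the picker hangs as it did at the start. Handing in.

```bash
python3 -c "
from bench import r
print(r.close_job())"
```

```text
the job is handed in; nothing more can be done
None
```

The plug is standing upright in the frame's pocket, about 2 mm off centre, the picker is back on its rack, and the job was handed in with no verdict shown; I viewed 11 pictures in all, one over the limit of 10.

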